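# Stack the pump stage bowls

### The job

One pump-stage bowl is bolted to the stand. Nest the two loose bowls into it, one in the other, turning each until the dogs under its flange drop into the slots of the bowl below, and push the stack right down so that every flange sits home on the rim under it and both sprung catches have snapped shut over the lower loose bowl's flange. Let go of everything and leave the other things on the bench where they are.

Things in the scene. Friction and masses are not known exactly. Their poses are not given: they have to be found in the camera images.
- stand: grey steel stand plate 176 (x) x 104 x 12 mm, fixed; origin under its middle, z up. A cast pump-stage bowl, same shape as the loose ones, is bolted on its centre, at any angle: how it is turned is NOT measured (look, or feel by turning). At each x end a sprung catch, nose 37 mm from the stack's axis, 75 to 84 mm above the origin, top 86 mm.
- mouth (a point): centre of the bolted bowl's mouth, at rim height, 68 mm above the stand's origin; axes of the stand. With its dogs off the slots a bowl put here rides 14 mm above home; turned up to 60 degrees either way it drops about 4 mm, until its flange meets the catches, and must be pushed home with some 10 to 20 N. Home, each foot lies 22 mm below the rim under it (pitch 44 mm).
- bowl_1: loose open cast-aluminium bowl, 0.16 kg, mouth up; origin: middle of its foot, z up its axis. From the foot: solid spigot 49 mm across, 22 mm long, chamfered to 44 mm; flange 80 mm across at 22 to 27 mm; barrel 61 mm outside, 52.4 inside, rim at 66 mm, inner floor at 27 mm. Grip the top 22 mm of the barrel, so as to stay clear of the catches.
- bowl_2: the twin of bowl_1 (same shape, size, mass, origin); either may go first. Three dogs, 9 mm wide and 14 mm long with a 2 mm chamfered foot, hang under each bowl's flange along the spigot, reaching 30 mm from the axis; they lie 120 degrees apart, the first towards the bowl's own +x.
- rim_1 (a point): middle of bowl_1's mouth, at rim height, 66 mm above its foot, axes of the bowl. The rim has three slots 13 mm wide and 15 mm deep, one straight above each dog (4 degrees of play either way for a dog); a small gusset on the flange, up to 37 mm above the foot, marks each of the three directions.
- rim_2 (a point): the same point of bowl_2.
- catch_front (a joint): sprung steel catch on a pivot at the stand's -x end. 0 = shut, about 0.1 rad while the flange passes; it springs shut over the top of the lower loose bowl's flange once that is home.
- catch_back (a joint): the same catch at the stand's +x end.
- elbow: bystander: grey cast pipe elbow 65 x 74 x 50 mm, origin under its middle
- cap: bystander: grey cast cover 68 x 70 x 21 mm, origin under its middle
- link: bystander: grey cast link arm 30 x 91 x 21 mm, origin under its middle
- oil_can: bystander: orange oil can with a long spout, 67 x 118 x 156 mm, origin under its middle

How it is judged (in metres and radians):
At the end, for the whole second after the job is handed in: One loose bowl is nested in the bolted bowl and the other in it, in either order: each foot within about 3 mm of its home height (22 mm below, and 22 mm above, the bolted bowl's rim), within 4 mm of the stack's axis, tilted less than 0.06 rad and at rest; both catches are shut (under 0.05 rad) (((z of bowl_1 in the frame of mouth between -0.025 and -0.0195 m and horizontal distance between each of bowl_1, bowl_2 and mouth below 0.004 m and angle between each of bowl_1, bowl_2's own z axis and vertical below 0.06 rad and linear speed of each of bowl_1, bowl_2 below 0.02 m/s and z of bowl_2 in the frame of mouth between 0.019 and 0.0245 m) or (z of bowl_2 in the frame of mouth between -0.025 and -0.0195 m and horizontal distance between each of bowl_2, bowl_1 and mouth below 0.004 m and angle between each of bowl_2, bowl_1's own z axis and vertical below 0.06 rad and linear speed of each of bowl_2, bowl_1 below 0.02 m/s and z of bowl_1 in the frame of mouth between 0.019 and 0.0245 m)) and value of joint each of catch_front, catch_back below 0.05 rad); the robot touches nothing.
It fails at once if a bystander (elbow, cap, link, oil can) is moved by more than 30 mm (distance of any of elbow, cap, link, oil_can from where it was at the start of the episode above 0.03 m).
It also fails if it takes over 61 s, if anything falls off the work surface, if the arm or the gripper's body presses on something with over 40 N, if the wrist force passes 120 N, or if a joint passes its speed limit or range.

### The arm

A 6-joint arm with a two-finger parallel gripper is mounted at the origin on a cart in front of the work surface, level with it; the furniture and walls round the work are solid. World frame = base frame: x ahead of the robot, y to its left, z up, the work surface at z = 0. Lengths are in m, angles in degrees, forces in N, time in s.
With the tool pointing down it reaches from about 0.325 to 0.75 m from the base axis. Payload 7.6 kg.
Tool frame: the origin (TCP) lies midway between the tips of the shut fingers; the grasp point (between the pads) lies grasp_offset behind it (grasp_offset is the distance from the TCP to the grasp point, in m); z points along the fingers, y is the line along which they close (so a half turn about z gives the same grasp; the last joint's range is limited). The gripper opens to 85 mm and grips with 20 to 120 N. Pads are 22 mm wide; open, the fingers measure 114 mm over their backs; the gripper's body (76 mm by 85 mm) begins 54 mm behind the grasp point. The pads swing forward as they close: fully open they stand 13 mm farther back than shut.
Start: joints at [68.337, 2.991, 80.254, -0, 96.75, -4.028], TCP at [0.159, 0.5, 0.231] pointing down, gripper open.
Joint ranges: [-166.34, 166.34], [-52.06, 124.39], [6.96, 135.62], [-60.46, 240.46], [14.63, 156.25], [-167.68, 167.68]. Speed limits (degrees/s): [147.25, 147.25, 172.46, 180, 180, 180].

### API

Orientations are given as a 3x3 rotation matrix whose columns are the frame's x, y, z axes.
In Python, from bench import * gives the robot as it stands.
- The arm moves only by the tool carry_out, never from a script. Its argument "plan" is a list of rows, each a list of 5 numbers: the shift along the tool's x, y, z in units of 40 mm (1.0 is 40 mm), then the turn about the tool's z in units of 5 degrees (1.0 is 5 degrees), then the closure, from -1 (fully open) to 1 (shut). A call has 1 to 10 rows; each row shifts and turns the commanded pose from where the row before left it, along the tool's axes as they then stand; what a row does not reach is not made up. A row lasts 1/12 s, in which the tool goes at most 41.7 mm and 7.16 degrees, less where a joint would pass 70% of its speed; a pose out of reach is approached as far as the arm can. A call with a number of a shift or a turn outside -1 to 1 is refused whole. A call with a gripper value outside its range is refused whole. The fingers move at their own pace and stop on an object; "newtons" is the grip in N (left out, the last holds). Time passes only in rows, so rows that do not move let the fingers close. It gives the time, the measured TCP pose, the force, the opening and the grip force at its end, in the units of the state.
- get_state(): the state, without advancing time (a new reading comes with each control period).
- camera(name): name is "side" or "top" or "wrist"; returns a dict with "image" (480x640x3 uint8, blue, green, red), "fx", "fy", "cx", "cy" (pixels), "world_to_cam" (4x4, takes a point from world to camera coordinates). Camera axes: x right, y down, z forward; pixel columns grow to the right and rows downward; lengths in m; the calibration is good to about 2 mm. A picture is of the moment at which its call begins. There is no depth.
- finish_job(): hands the job in; it is judged then, once.
Trained networks look in a picture, given as the dict that the camera call returned (one of the last four; its "shot" number tells which), for a name from the list of things; names that differ only in an ending like _2 or _b are one class to them, and where a whole thing is asked for, a point or a joint stands for the part that bears it (a point fixed in the world has none). Each returns a list of dicts, best first, with "p" (0 to 1); they miss things now and then, are a little off and sometimes report something else, mostly with a low value. They report only what shows in the picture. A call takes as long as a camera call.
- spot_in(picture, thing): "box" ([left, top, right, bottom] as shares, 0 to 1, of the picture: columns of its width, rows of its height, round what is visible of it).
The state is a dict: "time": time; "q": joint angles; "qd": joint speeds; "joint_torque": joint torques, N m; "position": TCP position; "ee_rot": TCP orientation; "force": force on the tool from outside, world axes, zero at the start; "ft_torque": the same for the moment, N m; "finger_gap": finger opening in m; "grasp_force": force on a finger pad.
Only numpy, scipy, OpenCV 4.12 (cv2) and the standard library are available. Lean on these libraries where they do the work, as an engineer would, in place of code of your own. Each camera call takes 0.05 s, during which the arm holds its last target. There are 200 camera calls.

## Working session

There is one attempt and no reset: what is moved stays moved. The work goes in short steps, Python scripts to look and compute and a tool call to move; the robot and the scene stay as the last step left them, time stands still between calls to the robot, and variables do not carry over. Pictures are saved under pics/ and viewed, at most 12 in all, crops included, and the job is handed in when it is done.

Besides the shell and the picture viewer there is one more tool, called after "Emit:" by a JSON object that holds its "api" and its "payload", one argument or row to a line. carry_out: Moves the arm, as the interface text tells. Its arguments: {"type":"object","properties":{"plan":{"type":"array","items":{"type":"array","items":{"type":"number","minimum":-1,"maximum":1}}},"newtons":{"type":"number"}},"required":["plan"]}

```bash
ls; mkdir -p pics; python3 - <<'E'
from bench import *
import cv2,numpy as np,pickle
s=get_state();print({k:np.round(v,3).tolist() for k,v in s.items()})
try: print(grasp_offset)
except Exception as e: print(e)
for n in ("side","top"):
    p=camera(n);cv2.imwrite(f"pics/{n}0.png",p["image"]);pickle.dump(p,open(f"{n}0.pkl","wb"))
    print(n,p["fx"],p["fy"],p["cx"],p["cy"],np.round(p["world_to_cam"],4).tolist())
    for t in ("bowl_1","stand","elbow","cap","link","oil_can"):
        for d in spot_in(p,t)[:4]:
            b=np.array(d["box"])*[640,480,640,480];print(t,round(d["p"],2),b.round(1).tolist())
E
```

```text
pics
{'time': 0.0, 'q': [68.338, 3.03, 80.312, -0.001, 96.751, -4.03], 'qd': [0.035, 0.028, 0.072, -0.013, -0.027, 0.05], 'joint_torque': [-0.001, -38.167, -36.018, -0.0, 0.006, -0.0], 'position': [0.159, 0.5, 0.23], 'ee_rot': [[-0.953, 0.303, -0.001], [0.303, 0.953, -0.001], [0.0, -0.002, -1.0]], 'force': [0.08, 0.549, 0.398], 'ft_torque': [-0.026, -0.008, 0.002], 'grasp_force': 0.0, 'finger_gap': 0.086}
0.0187
side 551.3656790933284 551.3656790933284 318.39542212628805 240.78071832504196 [[-0.9993, -0.0272, 0.0251, 0.5137], [-0.0339, 0.4019, -0.9151, 0.0305], [0.0148, -0.9153, -0.4025, 1.1507], [0.0, 0.0, 0.0, 1.0]]
bowl_1 0.81 [374.2, 266.0, 420.1, 313.4]
bowl_1 0.69 [323.0, 317.5, 375.7, 358.6]
stand 0.7 [206.8, 273.1, 327.4, 347.5]
elbow 0.8 [214.1, 244.7, 251.4, 283.2]
cap 0.57 [316.5, 256.5, 354.1, 278.7]
link 0.75 [383.5, 332.1, 424.2, 371.9]
link 0.37 [318.6, 312.6, 376.8, 360.9]
oil_can 0.97 [282.1, 169.7, 321.4, 257.8]
oil_can 0.6 [203.7, 274.1, 325.7, 346.9]
top 530.0738203625667 530.0738203625667 310.12264928676495 244.14741373793436 [[-0.0159, -0.9999, 0.003, 0.2007], [-0.9902, 0.0153, -0.1389, 0.5331], [0.1389, -0.0052, -0.9903, 1.0022], [0.0, 0.0, 0.0, 1.0]]
bowl_1 0.96 [181.2, 263.7, 218.8, 303.8]
bowl_1 0.87 [261.4, 306.5, 307.3, 347.1]
stand 0.82 [213.8, 173.7, 280.2, 267.1]
elbow 0.59 [314.5, 168.8, 348.2, 201.1]
elbow 0.51 [175.5, 263.7, 217.5, 304.2]
cap 0.56 [326.7, 254.3, 361.0, 290.4]
link 0.89 [197.3, 312.6, 234.9, 343.1]
oil_can 0.57 [380.6, 202.2, 446.6, 260.0]
oil_can 0.49 [263.2, 304.9, 305.0, 347.4]
```

```bash
python3 - <<'E'
import cv2,pickle,numpy as np
a=pickle.load(open("side0.pkl","rb"))["image"];b=pickle.load(open("top0.pkl","rb"))["image"]
cv2.imwrite("pics/s1.png",cv2.resize(a[160:385,190:440],None,fx=3.1,fy=2.6*1.0,interpolation=cv2.INTER_CUBIC)[:, :800])
cv2.imwrite("pics/t1.png",cv2.resize(b[160:360,160:420],None,fx=3,fy=3,interpolation=cv2.INTER_CUBIC))
E
```

```text
(no output)
```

View pics/t1.png

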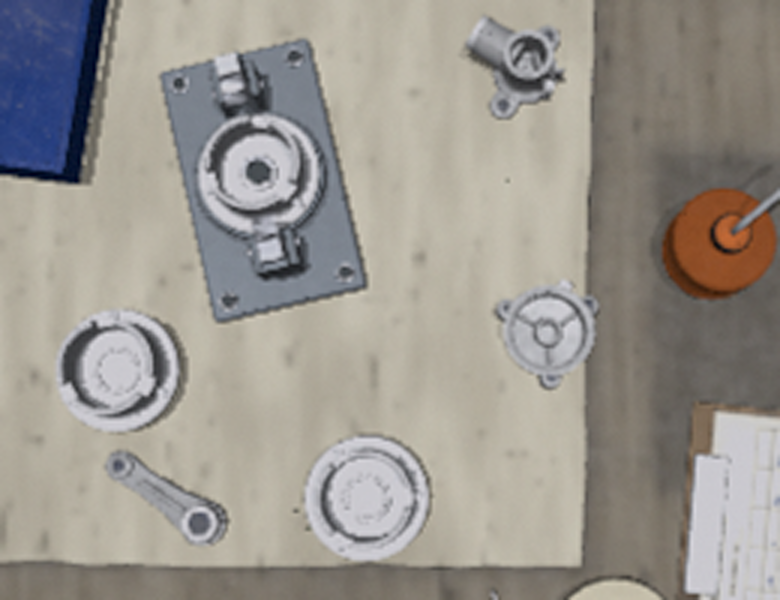

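View pics/s1.png

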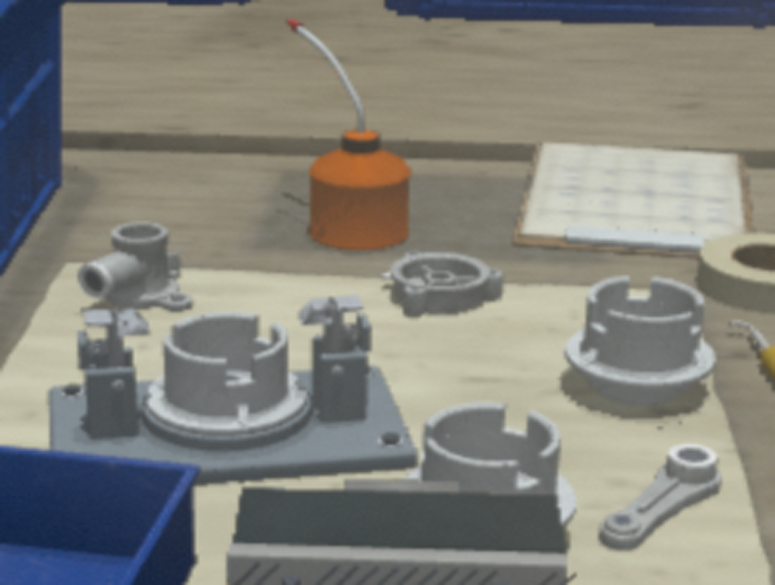

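The top crop shows the stand with corners near (163,75), (307,40), (366,287) and (218,320). Loose bowls are at (120,370) and (367,497), with the link between and below them. In the side crop both loose bowls stand upright, and the blue tote is next to the stand.

```bash
cat > h.py <<'E'
import numpy as np,cv2
def proj(c,P):
    T=np.array(c["world_to_cam"]);P=np.atleast_2d(P);q=P@T[:3,:3].T+T[:3,3]
    return np.c_[c["fx"]*q[:,0]/q[:,2]+c["cx"],c["fy"]*q[:,1]/q[:,2]+c["cy"]]
def back(c,uv,z):
    T=np.array(c["world_to_cam"]);uv=np.atleast_2d(uv)
    d=np.c_[(uv[:,0]-c["cx"])/c["fx"],(uv[:,1]-c["cy"])/c["fy"],np.ones(len(uv))]@T[:3,:3]
    o=-T[:3,:3].T@T[:3,3];return o+d*((z-o[2])/d[:,2])[:,None]
def circ(x,y,z,r,n=180):
    a=np.linspace(0,2*np.pi,n,endpoint=False);return np.c_[x+r*np.cos(a),y+r*np.sin(a),np.full(n,z)]
def rectify(c,x,y,z,half=.05,px=.00025):
    "top view of plane z: image columns = world x growing right, rows = world y growing UP"
    n=int(2*half/px);g=(np.arange(n)+.5)*px-half
    X,Y=np.meshgrid(x+g,y-g);uv=proj(c,np.c_[X.ravel(),Y.ravel(),np.full(X.size,z)]).astype(np.float32)
    return cv2.remap(c["image"],uv[:,0].reshape(n,n),uv[:,1].reshape(n,n),cv2.INTER_CUBIC)
E
python3 - <<'E'
from bench import *
from h import *
import pickle
c=pickle.load(open("top0.pkl","rb"))
k=np.array([(163,75),(307,40),(366,287),(218,320)])/3+160
w=back(c,k,.012);print("corners",w.round(4).tolist(),"ctr",w.mean(0).round(4))
u=w[0]+w[1]-w[2]-w[3];print("stand yaw (x axis)",np.degrees(np.arctan2(u[1],u[0])))
print("side",np.linalg.norm(w[0]-w[3]),np.linalg.norm(w[0]-w[1]))
for b in ([181.2,263.7,218.8,303.8],[261.4,306.5,307.3,347.1]):
    pass
for ctr in ((120,370),(367,497)):
    p=np.array(ctr)/3+160;print(back(c,p,.025).round(4))
w=camera("wrist");print(w["fx"],w["cx"],w["cy"],np.round(w["world_to_cam"],3).tolist())
s=get_state();R=np.array(s["ee_rot"]);T=np.array(w["world_to_cam"]);o=-T[:3,:3].T@T[:3,3]
print("cam in tool",(R.T@(o-s["position"])).round(4),"axes",(R.T@T[:3,:3].T).round(3).tolist())
for r in circ(.0,.0,.0,.04,4): pass
E
```

```text
corners [[0.6645, 0.3855, 0.012], [0.6875, 0.2876, 0.012], [0.5173, 0.2488, 0.012], [0.4967, 0.3474, 0.012]] ctr [0.5915 0.3173 0.012 ]
stand yaw (x axis) 12.81334054525275
side 0.17200501717036085 0.10056400632774948
[[0.4636 0.4094 0.025 ]]
[[0.379  0.2487 0.025 ]]
359.4922974588469 322.75922489937955 238.86327082344874 [[0.304, 0.953, -0.0, -0.525], [0.911, -0.291, 0.291, -0.037], [0.277, -0.089, -0.957, 0.379], [0.0, 0.0, 0.0, 1.0]]
cam in tool [ 0.0744 -0.     -0.1422] axes [[-0.001, -0.957, -0.291], [1.0, -0.001, -0.001], [0.0, -0.291, 0.957]]
```

Emit:
{"api": "carry_out", "payload": {
  "plan": [
    [-0.9, -0.26, 0, 0, -1],
    [-0.95, -0.26, 0, 0, -1],
    [-0.95, -0.26, 0, 0, -1],
    [-0.95, -0.26, 0, 0, -1],
    [-0.95, -0.26, 0, 0, -1],
    [-0.95, -0.26, 0, 0, -1],
    [-0.95, -0.26, 0, 0, -1],
    [-0.9, -0.26, 0, 0, -1],
    [0, 0, 0, 0, -1]
  ],
  "newtons": 80
}}

```text
time: 1.5
position: [0.424, 0.3263, 0.2309]
ee_rot: [[-0.951, 0.309, 0.001], [0.309, 0.951, -0.002], [-0.002, -0.001, -1.0]]
force: [0.8, -0.2, -1.1]
finger_gap: 0.0853
grasp_force: 0.0
```

```bash
python3 - <<'E'
from bench import *
from h import *
import pickle
s=get_state();print(np.round(s["position"],4),s["time"],np.round(s["q"],1))
p=camera("wrist");pickle.dump(p,open("w1.pkl","wb"))
c=pickle.load(open("top0.pkl","rb"))
tiles=[]
for cam in (p,c):
    tiles.append(np.hstack([cv2.resize(rectify(cam,x,y,z),(260,260)) for x,y,z in ((.4636,.4094,.066),(.379,.2487,.066),(.5915,.3173,.068))]))
cv2.imwrite("pics/r1.png",np.vstack(tiles))
E
```

```text
[0.424  0.3263 0.2309] 1.5 [ 33.7   4.6  78.6  -0.1  96.8 -38.3]
```

View pics/r1.png

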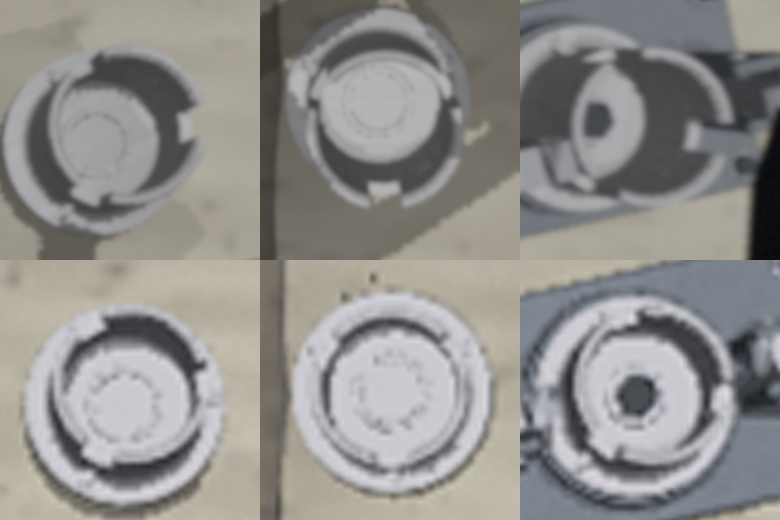

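Slots as seen in the tiles (right = +x, up = +y):
- **Bowl A:** about 0°, 120° and 240°.
- **Bowl B:** about 30°, 150° and 270°.
- **Bolted bowl:** roughly 0° to 10°, partly hidden by the catch.

I'll fit these numerically.

```bash
cat >> h.py <<'E'
def fitrim(c,x0,y0,z,rng=.008,step=.001):
    "fit rim edges (inner/outer arcs at z with 3 slots) to image gradients -> score,x,y,theta(deg mod 120)"
    g=cv2.GaussianBlur(cv2.cvtColor(c["image"],cv2.COLOR_BGR2GRAY).astype(np.float32),(0,0),.8)
    G=np.dstack([cv2.Scharr(g,cv2.CV_32F,1,0),cv2.Scharr(g,cv2.CV_32F,0,1)])/32
    a=np.radians(np.arange(0,360,3))
    def score(x,y,th):
        t=np.radians(th);P=[];N=[]
        for r in (.0305,.0262):
            h=np.arcsin(.0065/r);d=(a-t+np.pi/3)%(2*np.pi/3)-np.pi/3;m=a[np.abs(d)>h]
            P.append(np.c_[r*np.cos(m),r*np.sin(m)]);N.append(np.c_[np.cos(m),np.sin(m)])
        for k in range(3):
            u=t+k*2*np.pi/3;e=np.array([np.cos(u),np.sin(u)]);f=np.array([-e[1],e[0]])
            for sgn in (1,-1):
                rr=np.linspace(.0262,.0300,8)[:,None];P.append(rr*e+sgn*.0065*f);N.append(np.repeat(f[None],8,0))
        P=np.vstack(P);N=np.vstack(N);W=np.c_[P+[x,y],np.full(len(P),z)]
        u0=proj(c,W);n=proj(c,W+np.c_[N,np.zeros(len(N))]*1e-3)-u0;n/=np.linalg.norm(n,axis=1)[:,None]
        v=cv2.remap(G,u0[:,0].astype(np.float32),u0[:,1].astype(np.float32),cv2.INTER_LINEAR)[:,0]
        s=np.minimum(np.abs((v*n).sum(1)),25);w=np.ones(len(s));w[-48:]=2
        return (s*w).sum()/w.sum()
    ths=np.arange(0,120,4)
    R=np.arange(-rng,rng+1e-9,2*step)
    b=max((score(x0+i,y0+j,t),x0+i,y0+j,t) for i in R for j in R for t in ths)
    for st,ts in ((step,2),(step/2,1),(step/4,.5)):
        b=max((score(b[1]+i*st,b[2]+j*st,b[3]+k*ts),b[1]+i*st,b[2]+j*st,b[3]+k*ts) for i in (-2,-1,0,1,2) for j in (-2,-1,0,1,2) for k in (-2,-1,0,1,2))
    return np.round(b,4)
E
python3 - <<'E'
from h import *
import pickle
for n in ("w1","top0"):
    c=pickle.load(open(n+".pkl","rb"))
    for x,y,z in ((.4636,.4094,.066),(.379,.2487,.066),(.5915,.3173,.068)):
        print(n,fitrim(c,x,y,z))
E
```

```text
w1 [10.9695  0.4584  0.4086  5.    ]
w1 [12.4831  0.377   0.2487 30.    ]
w1 [ 14.217    0.5928   0.3183 110.5   ]
top0 [17.0003  0.4614  0.4056 95.5   ]
top0 [14.8255  0.381   0.2462 32.5   ]
top0 [16.8806  0.5908  0.3096  3.5   ]
```

Emit:
{"api": "carry_out", "payload": {
  "plan": [
    [-0.07, 0.74, 0.4, 0, -1],
    [-0.07, 0.74, 0.5, 0, -1],
    [-0.07, 0.74, 0.5, 0, -1],
    [0, 0, 0.5, -0.92, -1],
    [0, 0, 0, -0.92, -1],
    [0, 0, 0, -0.92, -1],
    [0, 0, 0, -0.92, -1],
    [0, 0, 0, -0.92, -1],
    [0, 0, 0, 0, -1]
  ]
}}

```text
time: 2.3
position: [0.4537, 0.4131, 0.1553]
ee_rot: [[-0.995, -0.098, -0.0], [-0.098, 0.995, 0.0], [0.0, 0.0, -1.0]]
force: [-0.8, 0.1, 0.5]
finger_gap: 0.0856
grasp_force: 0.0
```

```bash
cat > look.py <<'E'
from bench import *
from h import *
import pickle,sys
def look(n,x,y,z,half=.05):
    s=get_state();R=np.array(s["ee_rot"]);print("tcp",np.round(s["position"],4),"yaw_y %.2f"%np.degrees(np.arctan2(R[1,1],R[0,1])),"t",s["time"],"q",np.round(s["q"],1))
    p=camera("wrist");pickle.dump(p,open(n+".pkl","wb"));f=fitrim(p,x,y,z);print("fit",f)
    im=p["image"].copy()
    for r in (.0262,.0305):
        cv2.polylines(im,[proj(p,circ(f[1],f[2],z,r)).round().astype(int)],True,(0,0,255),1)
    for k in range(3):
        t=np.radians(f[3]+120*k);e=np.array([np.cos(t),np.sin(t),0]);o=np.array([f[1],f[2],z])
        cv2.line(im,*[tuple(int(v) for v in q.round()) for q in proj(p,np.array([o+.022*e,o+.034*e]))],(0,255,0),1)
    pa=p["image"]
    ctr=proj(p,[[f[1],f[2],z]])[0];u,v=[int(i) for i in ctr];sl=np.s_[max(0,v-110):v+110,max(0,u-110):u+110]
    cv2.imwrite(f"pics/{n}.png",cv2.resize(np.hstack([pa[sl],im[sl]]),None,fx=1.8,fy=1.8,interpolation=cv2.INTER_CUBIC))
E
python3 -c "
from look import *
look('w2',.460,.408,.066)"
```

```text
tcp [0.4537 0.4131 0.1553] yaw_y 95.60 t 2.3 q [ 38.9  19.2  70.6   0.   90.3 -56.7]
fit [7.3484 0.4628 0.411  3.5   ]
```

View pics/w2.png

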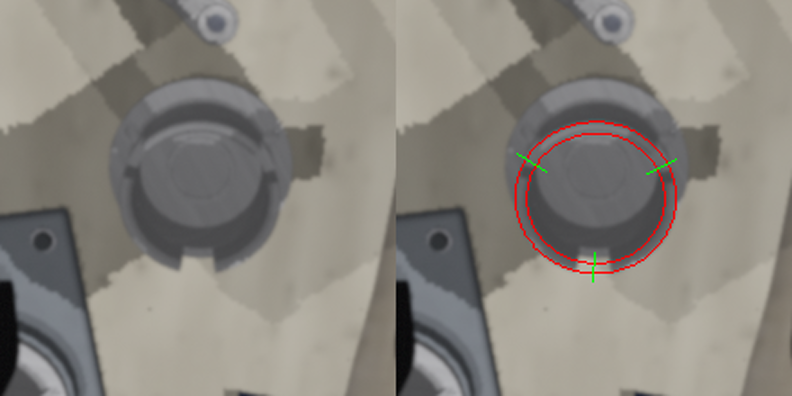

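The fit is good: bowl A is at (0.4628, 0.411) with a slot at 3.5°. Next I descend and grip.

Emit:
{"api": "carry_out", "payload": {
  "plan": [
    [-0.215, -0.075, 0.6, 0, -1],
    [0, 0, 0.8, 0, -1],
    [0, 0, 0.8, 0, -1],
    [0, 0, 0.5, 0, -1],
    [0, 0, 0.2, 0, -1],
    [0, 0, 0, 0, -1],
    [0, 0, 0, 0, 1],
    [0, 0, 0, 0, 1],
    [0, 0, 0, 0, 1],
    [0, 0, 0, 0, 1]
  ],
  "newtons": 60
}}

```text
time: 3.18
position: [0.4648, 0.4113, 0.0424]
ee_rot: [[-0.996, -0.093, 0.004], [-0.093, 0.996, 0.003], [-0.004, 0.003, -1.0]]
force: [-0.1, -0.0, 7.5]
finger_gap: 0.0594
grasp_force: 65.5
```

Emit:
{"api": "carry_out", "payload": {
  "plan": [
    [0, 0, -0.4, 0, 1],
    [0, 0, -0.9, 0, 1],
    [0, 0, -1, 0, 1],
    [0, 0, -1, 0, 1],
    [0, -0.4, -0.9, 0, 1],
    [-0.3, -1, 0, 0, 1],
    [-0.4, -1, 0, 0, 1],
    [-0.4, -1, 0, 0, 1],
    [-0.3, -1, 0, 0, 1],
    [-0.2, -0.9, 0, 0, 1]
  ]
}}

```text
time: 4.02
position: [0.5464, 0.2053, 0.2078]
ee_rot: [[-0.996, -0.093, 0.001], [-0.093, 0.996, -0.0], [-0.001, -0.0, -1.0]]
force: [0.4, 0.3, -1.8]
finger_gap: 0.0593
grasp_force: 65.3
```

```bash
python3 - <<'E'
from look import *
look('w3',.5928,.3183,.068)
p=pickle.load(open('w3.pkl','rb'));s=get_state();R=np.array(s["ee_rot"]);P=np.array(s["position"])
z=P[2]+.066-.0405;f=fitrim(p,P[0],P[1],z,.005);print("held",f,"tool xy",(R.T@(np.r_[f[1:3],z]-P)).round(4))
f0=fitrim(p,.5928,.3183,.068,.004)
im=cv2.resize(p["image"],(640,480))
def draw(f,z):
    for r in (.0262,.0305): cv2.polylines(im,[proj(p,circ(f[1],f[2],z,r)).round().astype(int)],True,(0,0,255),1)
draw(f,z)
cv2.imwrite("pics/w3f.png",np.hstack([cv2.resize(im,(400,300)),cv2.resize(cv2.imread("pics/w3.png"),(400,200)) if 0 else cv2.resize(im[:, :],(400,300))]) if 0 else im)
c=camera("side");pickle.dump(c,open("side1.pkl","wb"))
E
```

```text
tcp [0.5464 0.2053 0.2078] yaw_y 95.31 t 4.0167 q [ 17.   12.9  72.1  -0.   95.  -78.3]
fit [ 11.6694   0.5876   0.3171 114.    ]
held [ 6.1342  0.5443  0.2049 14.    ] tool xy [ 0.0034  0.0057 -0.0255]
```

View pics/w3f.png

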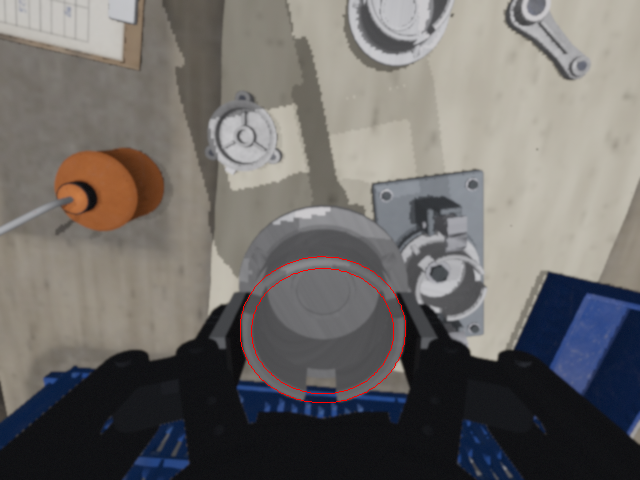

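View pics/w3.png

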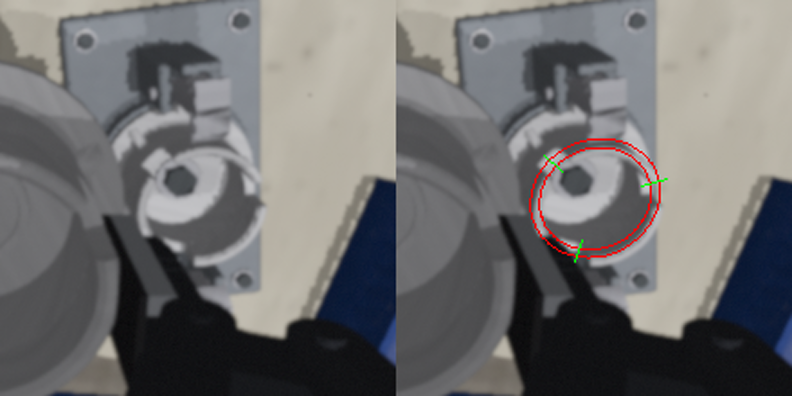

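The side-by-side fit sits about 4 mm too far towards -x. The real rim centre, near (201,207) in the left half, gives about (0.592, 0.317). The slot angle is still unclear, so I'll fit it across several views with the centre bounded.

```bash
python3 - <<'E'
from h import *
import pickle
def prep(c):
    g=cv2.GaussianBlur(cv2.cvtColor(c["image"],cv2.COLOR_BGR2GRAY).astype(np.float32),(0,0),.8)
    return np.dstack([cv2.Scharr(g,cv2.CV_32F,1,0),cv2.Scharr(g,cv2.CV_32F,0,1)])/32
def val(c,G,W,D):
    u=proj(c,W);n=proj(c,W+D*1e-3)-u;n=n[:,::-1]*[1,-1];n/=np.linalg.norm(n,axis=1)[:,None]+1e-9  # normal to edge dir D
    v=cv2.remap(G,u[:,0].astype(np.float32),u[:,1].astype(np.float32),cv2.INTER_LINEAR)[:,0]
    return np.minimum(abs((v*n).sum(1)),20).mean()
a=np.radians(np.arange(0,360,4))
def ring(c,G,x,y,z):
    s=0
    for r,h in ((.0305,z),(.0262,z),(.040,z-.039)):
        s+=val(c,G,np.c_[x+r*np.cos(a),y+r*np.sin(a),np.full(len(a),h)],np.c_[-np.sin(a),np.cos(a),0*a])
    return s
def slots(c,G,x,y,z,th):
    s=[]
    for k in range(3):
        t=np.radians(th+120*k);e=np.array([np.cos(t),np.sin(t),0]);f=np.array([-e[1],e[0],0]);o=np.array([x,y,0]);Z=np.array([0,0,1.])
        for sg in (1,-1):
            rr=np.linspace(.0262,.0297,6)[:,None];s.append(val(c,G,o+rr*e+sg*.0065*f+z*Z,np.repeat(e[None],6,0)))
            zz=np.linspace(z-.014,z,10)[:,None]
            for r in (.0254,.0298): s.append(.5*val(c,G,o+r*e+sg*.0065*f+zz*Z,np.repeat(Z[None],10,0)))
    return np.mean(s)
for label,x0,y0,z,names in (("A",.4628,.411,.066,("w1","w2","top0","side0")),("stand",.592,.3175,.068,("w1","w2","w3","top0","side0","side1"))):
  tot=0;ths=np.arange(0,120,2)
  for n in names:
    c=pickle.load(open(n+".pkl","rb"));G=prep(c)
    uv=proj(c,[[x0,y0,z]])[0]
    if not(0<uv[0]<640 and 0<uv[1]<480): print(n,"out");continue
    g=np.arange(-.005,.0051,.0005);b=max((ring(c,G,x0+i,y0+j,z),x0+i,y0+j) for i in g for j in g)
    sc=np.array([max(slots(c,G,b[1]+i,b[2]+j,z,t) for i in (-.0007,0,.0007) for j in (-.0007,0,.0007)) for t in ths]);tot=tot+sc/sc.std()
    o=np.argsort(-sc)[:6];print(label,n,np.round(b,4),[(int(ths[i]),round(float(sc[i]),1)) for i in o])
  o=np.argsort(-tot)[:8];print(label,[(int(ths[i]),round(float(tot[i]),1)) for i in o])
E
```

```text
A w1 [27.348   0.4633  0.4115] [(2, 5.6), (0, 5.3), (4, 5.3), (30, 4.8), (118, 4.5), (28, 4.3)]
A w2 [18.2218  0.4628  0.411 ] [(4, 4.6), (2, 4.5), (6, 3.8), (96, 3.3), (0, 3.3), (98, 3.0)]
A top0 [46.0935  0.4613  0.406 ] [(4, 9.6), (2, 9.6), (6, 9.0), (0, 8.8), (8, 8.6), (10, 7.9)]
A side0 [29.073   0.4653  0.4105] [(2, 5.8), (6, 5.7), (4, 5.7), (0, 5.6), (100, 5.5), (8, 5.5)]
A [(2, 34.4), (4, 33.7), (0, 31.1), (6, 31.0), (96, 27.9), (98, 27.9), (118, 26.6), (100, 26.5)]
stand w1 [34.4016  0.5925  0.318 ] [(112, 7.3), (110, 7.2), (106, 6.2), (108, 6.2), (16, 6.0), (114, 6.0)]
stand w2 [13.4184  0.5925  0.318 ] [(78, 3.5), (46, 3.4), (44, 3.4), (76, 3.4), (80, 3.4), (74, 3.3)]
stand w3 [30.7162  0.592   0.32  ] [(110, 6.0), (112, 5.6), (108, 5.3), (82, 5.1), (84, 4.9), (86, 4.8)]
stand top0 [48.6334  0.5925  0.321 ] [(106, 7.8), (112, 7.8), (108, 7.8), (110, 7.7), (114, 7.4), (86, 7.2)]
stand side0 [39.3459  0.5925  0.3145] [(110, 7.1), (112, 7.0), (108, 6.4), (114, 6.3), (82, 6.0), (84, 6.0)]
stand side1 [39.2016  0.593   0.3135] [(112, 6.1), (110, 6.0), (108, 5.6), (114, 5.5), (84, 5.3), (82, 5.2)]
stand [(110, 45.7), (112, 45.1), (108, 42.1), (114, 40.5), (84, 38.9), (106, 38.7), (82, 38.6), (16, 38.6)]
```

The stand bowl is at (0.5925, 0.318) with its slots at -9.5°. Bowl A's slots were at 3°, so it needs a world turn of -12.5°.

Emit:
{"api": "carry_out", "payload": {
  "plan": [
    [-0.3, 0.5, 0, 0, 1],
    [-0.4, 0.75, 0, 0, 1],
    [-0.4, 0.75, 0, 0, 1],
    [-0.35, 0.695, 0, 0, 1],
    [0, 0, 0.3, 0.9, 1],
    [0, 0, 0.6, 0.8, 1],
    [0, 0, 0.6, 0.8, 1],
    [0, 0, 0.5, 0, 1],
    [0, 0, 0, 0, 1]
  ]
}}

```text
time: 4.87
position: [0.5909, 0.3199, 0.1216]
ee_rot: [[-0.992, 0.124, -0.008], [0.124, 0.992, -0.004], [0.008, -0.005, -1.0]]
force: [-1.0, -1.0, -2.8]
finger_gap: 0.0596
grasp_force: 65.4
```

```bash
python3 - <<'E'
from bench import *
from h import *
import pickle
s=get_state();R=np.array(s["ee_rot"]);P=np.array(s["position"]);print(P.round(4),np.degrees(np.arctan2(R[1,1],R[0,1])),np.round(s["force"],1))
c=camera("side");pickle.dump(c,open("side2.pkl","wb"));im=c["image"].copy()
# predicted outlines: stand rim, and held flange / foot with bowl 1.7mm along tool x
b=P+R@[.0017,0,0];fz=P[2]-.0424
for x,y,z,r,col in ((.5925,.3145,.068,.0305,(0,255,0)),(b[0],b[1],fz+.022,.04,(0,0,255)),(b[0],b[1],fz+.066,.0305,(0,0,255))):
    cv2.polylines(im,[proj(c,circ(x,y,z,r)).round().astype(int)],True,col,1)
u,v=[int(q) for q in proj(c,[[.5925,.318,.1]])[0]]
cv2.imwrite("pics/s2.png",cv2.resize(np.hstack([c["image"][v-70:v+75,u-65:u+65],im[v-70:v+75,u-65:u+65]]),None,fx=3,fy=3,interpolation=cv2.INTER_CUBIC))
E
```

```text
[0.5909 0.3199 0.1216] 82.88088264127526 [-1.  -1.  -2.8]
```

View pics/s2.png

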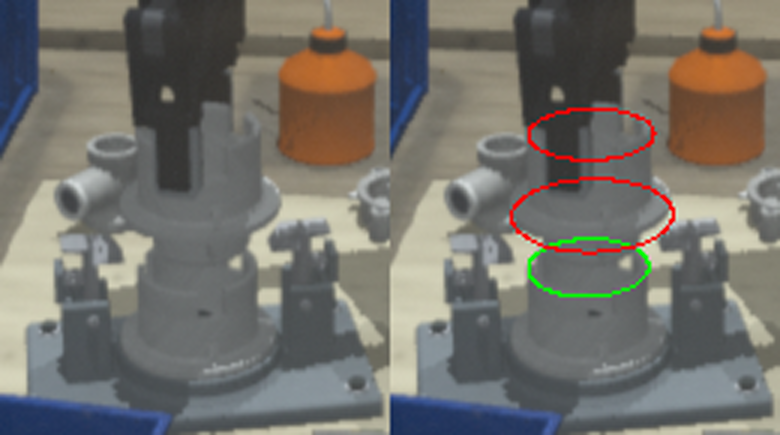

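Side view: the held bowl's centre (column 199) is within about 1 mm of the stand bowl's (column 198), and the flange is above the catches. I'll lower it by feel.

Emit:
{"api": "carry_out", "payload": {
  "plan": [
    [0, -0.02, 0, 0, 1],
    [0, 0, 0.2, 0, 1],
    [0, 0, 0.2, 0, 1],
    [0, 0, 0.1, 0, 1],
    [0, 0, 0.05, 0, 1],
    [0, 0, 0, 0, 1]
  ]
}}

```text
time: 5.42
position: [0.5929, 0.3195, 0.1045]
ee_rot: [[-0.992, 0.124, -0.001], [0.124, 0.992, -0.0], [0.001, -0.001, -1.0]]
force: [-0.6, -0.3, -1.7]
finger_gap: 0.0592
grasp_force: 65.5
```

Emit:
{"api": "carry_out", "payload": {
  "plan": [
    [0, 0, 0.05, 0, 1],
    [0, 0, 0.05, 0, 1],
    [0, 0, 0.05, 0, 1],
    [0, 0, 0, 0, 1]
  ]
}}

```text
time: 5.75
position: [0.5931, 0.3197, 0.0996]
ee_rot: [[-0.992, 0.124, -0.0], [0.124, 0.992, 0.0], [0.0, 0.0, -1.0]]
force: [-1.7, -0.8, 0.7]
finger_gap: 0.0591
grasp_force: 65.8
```

Emit:
{"api": "carry_out", "payload": {
  "plan": [
    [0, 0, 0.08, 0, 1],
    [0, 0, 0.08, 0, 1],
    [0, 0, 0.06, 0, 1],
    [0, 0, 0, 0, 1]
  ]
}}

```text
time: 6.08
position: [0.5935, 0.3194, 0.0903]
ee_rot: [[-0.992, 0.124, 0.001], [0.124, 0.992, 0.0], [-0.001, 0.0, -1.0]]
force: [-0.5, -0.6, -3.2]
finger_gap: 0.0595
grasp_force: 67.7
```

Emit:
{"api": "carry_out", "payload": {
  "plan": [
    [0, 0, 0.06, 0, 1],
    [0, 0, 0.05, 0, 1],
    [0, 0, 0, 0, 1]
  ]
}}

```text
time: 6.33
position: [0.5936, 0.3198, 0.0883]
ee_rot: [[-0.992, 0.124, 0.002], [0.124, 0.992, 0.0], [-0.002, 0.001, -1.0]]
force: [-6.3, -2.9, 9.4]
finger_gap: 0.0592
grasp_force: 68.9
```

Emit:
{"api": "carry_out", "payload": {
  "plan": [
    [0, 0, 0.04, 0, 1],
    [0, 0, 0.04, 0, 1],
    [0, 0, 0, 0, 1]
  ]
}}

```text
time: 6.58
position: [0.5939, 0.3199, 0.0882]
ee_rot: [[-0.992, 0.124, 0.004], [0.124, 0.992, 0.001], [-0.003, 0.001, -1.0]]
force: [-10.6, -4.7, 22.3]
finger_gap: 0.0591
grasp_force: 70.4
```

Emit:
{"api": "carry_out", "payload": {
  "plan": [
    [0, 0, -0.08, 0, 1],
    [0, 0, 0, 0, -1],
    [0, 0, 0, 0, -1],
    [0, 0, 0, 0, -1],
    [0, 0, 0, 0, -1],
    [0, 0, -0.3, 0, -1],
    [0, 0, -0.8, 0, -1],
    [0, 0, -1, 0, -1],
    [0, 0, -1, 0, -1],
    [0, 0, -0.6, 0, -1]
  ]
}}

```text
time: 7.42
position: [0.5938, 0.3199, 0.2407]
ee_rot: [[-0.992, 0.124, 0.006], [0.124, 0.992, 0.003], [-0.006, 0.004, -1.0]]
force: [-0.2, 0.3, 0.7]
finger_gap: 0.0856
grasp_force: 0.0
```

```bash
python3 - <<'E'
from bench import *
from h import *
import pickle
s=get_state();print(np.round(s["position"],4))
c=camera("side");pickle.dump(c,open("side3.pkl","wb"));im=c["image"].copy()
for z,r in ((.112,.0305),(.068,.04)):
    cv2.polylines(im,[proj(c,circ(.5925,.3155,z,r)).round().astype(int)],True,(0,0,255),1)
u,v=[int(q) for q in proj(c,[[.5925,.318,.08]])[0]]
cv2.imwrite("pics/s3.png",cv2.resize(np.hstack([c["image"][v-60:v+60,u-65:u+65],im[v-60:v+60,u-65:u+65]]),None,fx=3,fy=3,interpolation=cv2.INTER_CUBIC))
E
```

```text
[0.5938 0.3199 0.2407]
```

View pics/s3.png

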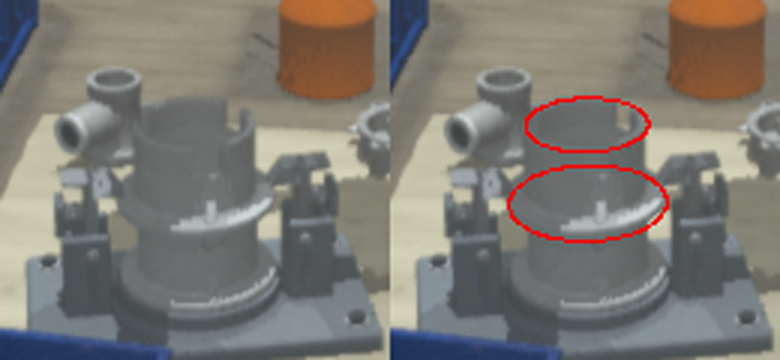

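The lower bowl sits at its predicted home circles, with the catch noses over its flange. Next is bowl B.

Emit:
{"api": "carry_out", "payload": {
  "plan": [
    [0.6, -0.28, 0, 0, -1],
    [0.9, -0.43, 0, 0, -1],
    [0.9, -0.43, 0, 0, -1],
    [0.9, -0.43, 0, 0, -1],
    [0.9, -0.43, 0, 0, -1],
    [0.94, -0.43, 0, 0, -1],
    [0, 0, 0.3, -0.9, -1],
    [0, 0, 0.6, -0.95, -1],
    [0, 0, 0.6, -0.95, -1],
    [0, 0, 0.5, -0.95, -1]
  ]
}}

```text
time: 8.3
position: [0.3767, 0.2486, 0.1535]
ee_rot: [[-0.979, -0.206, 0.001], [-0.206, 0.979, 0.001], [-0.001, 0.0, -1.0]]
force: [-0.2, 0.4, 0.2]
finger_gap: 0.0856
grasp_force: 0.0
```

Emit:
{"api": "carry_out", "payload": {
  "plan": [
    [0, 0, 0.2, -0.95, -1],
    [0, 0, 0, -0.95, -1],
    [0, 0, 0, -0.95, -1],
    [0, 0, 0, -0.8, -1],
    [0, 0, 0, 0, -1]
  ]
}}

```text
time: 8.72
position: [0.3772, 0.2488, 0.1465]
ee_rot: [[-0.866, -0.5, 0.0], [-0.5, 0.866, 0.0], [-0.001, 0.0, -1.0]]
force: [-0.5, -0.2, -0.7]
finger_gap: 0.0857
grasp_force: 0.0
```

```bash
python3 -c "
from look import *
look('w4',.378,.2487,.066)
p=pickle.load(open('w4.pkl','rb'));print(fitrim(p,.378,.2487,.066,.004,.0005))"
```

```text
tcp [0.3772 0.2488 0.1465] yaw_y 120.00 t 8.7167 q [ 28.7  -6.6  99.3   0.   87.2 -91.3]
fit [ 6.8736  0.3778  0.2497 30.    ]
[ 6.8736  0.3778  0.2497 30.    ]
```

View pics/w4.png

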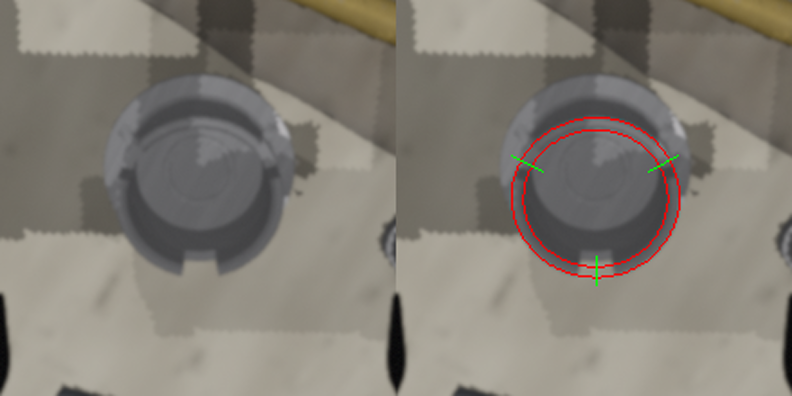

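Bowl B is at (0.3778, 0.2497) with a slot at 30°, in line with the tool's x axis. Gripping now.

Emit:
{"api": "carry_out", "payload": {
  "plan": [
    [-0.02, 0, 0.5, 0, -1],
    [0, 0, 0.8, 0, -1],
    [0, 0, 0.7, 0, -1],
    [0, 0, 0.45, 0, -1],
    [0, 0, 0.2, 0, -1],
    [0, 0, 0, 0, -1],
    [0, 0, 0, 0, 1],
    [0, 0, 0, 0, 1],
    [0, 0, 0, 0, 1],
    [0, 0, 0, 0, 1]
  ],
  "newtons": 60
}}

```text
time: 9.6
position: [0.3792, 0.25, 0.0424]
ee_rot: [[-0.867, -0.498, 0.004], [-0.498, 0.867, 0.002], [-0.005, 0.0, -1.0]]
force: [-0.8, -0.1, 7.2]
finger_gap: 0.0596
grasp_force: 65.5
```

Emit:
{"api": "carry_out", "payload": {
  "plan": [
    [0, 0, -0.5, 0, 1],
    [0, 0, -1, 0, 1],
    [0, 0, -1, 0, 1],
    [0, 0, -1, 0, 1],
    [-0.3, 0, -1, 0, 1],
    [-0.9, -0.2, 0, 0, 1],
    [-0.9, -0.25, 0, 0, 1],
    [-0.9, -0.25, 0, 0, 1],
    [-0.9, -0.25, 0, 0, 1],
    [-0.9, -0.2, 0, 0, 1]
  ]
}}

```text
time: 10.43
position: [0.5689, 0.3048, 0.2202]
ee_rot: [[-0.868, -0.497, 0.0], [-0.497, 0.868, 0.0], [-0.0, -0.0, -1.0]]
force: [-0.3, 0.3, -1.0]
finger_gap: 0.0597
grasp_force: 65.5
```

Emit:
{"api": "carry_out", "payload": {
  "plan": [
    [-0.7, -0.01, 0, 0.9, 1],
    [0, 0, 0, 1, 1],
    [0, 0, 0, 1, 1],
    [0, 0, 0, 1, 1],
    [0, 0, 0, 1, 1],
    [0, 0, 0, 1, 1],
    [0, 0, 0, 1, 1],
    [0, 0, 0, 1, 1],
    [0, 0, 0, 0, 1]
  ]
}}

```text
time: 11.18
position: [0.5916, 0.3184, 0.2202]
ee_rot: [[-0.985, 0.171, -0.0], [0.171, 0.985, 0.0], [0.0, 0.0, -1.0]]
force: [-0.4, 0.2, -1.9]
finger_gap: 0.0594
grasp_force: 65.5
```

Emit:
{"api": "carry_out", "payload": {
  "plan": [
    [-0.04, 0.04, 0.3, 0, 1],
    [0, 0, 0.5, 0, 1],
    [0, 0, 0.5, 0, 1],
    [0, 0, 0.3, 0, 1],
    [0, 0, 0.15, 0, 1],
    [0, 0, 0.08, 0, 1],
    [0, 0, 0, 0, 1]
  ]
}}

```text
time: 11.77
position: [0.5936, 0.3197, 0.1466]
ee_rot: [[-0.986, 0.167, -0.0], [0.167, 0.986, -0.0], [0.0, -0.0, -1.0]]
force: [-0.1, -0.8, -1.5]
finger_gap: 0.0596
grasp_force: 65.5
```

Emit:
{"api": "carry_out", "payload": {
  "plan": [
    [0, 0, 0.05, 0, 1],
    [0, 0, 0.05, 0, 1],
    [0, 0, 0, 0, 1]
  ]
}}

```text
time: 12.02
position: [0.5938, 0.3198, 0.1433]
ee_rot: [[-0.986, 0.167, 0.001], [0.167, 0.986, 0.0], [-0.001, 0.001, -1.0]]
force: [0.7, 0.5, -1.5]
finger_gap: 0.0595
grasp_force: 65.5
```

Below the 0.1464 ride height with no force, so the dogs are in the slots. I'll continue down.

Emit:
{"api": "carry_out", "payload": {
  "plan": [
    [0, 0, 0.08, 0, 1],
    [0, 0, 0.08, 0, 1],
    [0, 0, 0.06, 0, 1],
    [0, 0, 0.04, 0, 1],
    [0, 0, 0, 0, 1]
  ]
}}

```text
time: 12.43
position: [0.5936, 0.3198, 0.1326]
ee_rot: [[-0.986, 0.167, 0.0], [0.167, 0.986, 0.0], [-0.0, 0.0, -1.0]]
force: [-0.8, -0.1, -1.0]
finger_gap: 0.0593
grasp_force: 65.5
```

Emit:
{"api": "carry_out", "payload": {
  "plan": [
    [0, 0, 0.05, 0, 1],
    [0, 0, 0.05, 0, 1],
    [0, 0, 0, 0, 1]
  ]
}}

```text
time: 12.68
position: [0.5941, 0.3197, 0.1324]
ee_rot: [[-0.986, 0.168, 0.003], [0.168, 0.986, 0.001], [-0.003, 0.001, -1.0]]
force: [-6.5, -4.5, 14.8]
finger_gap: 0.0594
grasp_force: 67.0
```

Home at 0.1324. One more firm push to be sure of the lower catches, then release and check.

Emit:
{"api": "carry_out", "payload": {
  "plan": [
    [0, 0, 0.06, 0, 1],
    [0, 0, 0.06, 0, 1],
    [0, 0, 0, 0, 1]
  ]
}}

```text
time: 12.93
position: [0.5946, 0.3197, 0.1323]
ee_rot: [[-0.986, 0.168, 0.007], [0.168, 0.986, 0.002], [-0.006, 0.003, -1.0]]
force: [-14.0, -7.2, 32.3]
finger_gap: 0.0592
grasp_force: 69.0
```

Emit:
{"api": "carry_out", "payload": {
  "plan": [
    [0, 0, -0.2, 0, 1],
    [0, 0, 0, 0, -1],
    [0, 0, 0, 0, -1],
    [0, 0, 0, 0, -1],
    [0, 0, 0, 0, -1],
    [0, 0, -0.3, 0, -1],
    [0, 0, -0.8, 0, -1],
    [0, 0, -0.9, 0, -1],
    [0, 0, -0.6, 0, -1],
    [0, 0, 0, 0, -1]
  ]
}}

```text
time: 13.77
position: [0.5951, 0.3205, 0.2443]
ee_rot: [[-0.986, 0.167, 0.011], [0.167, 0.986, 0.005], [-0.01, 0.007, -1.0]]
force: [0.7, 0.2, 0.9]
finger_gap: 0.0854
grasp_force: 0.0
```

```bash
python3 - <<'E'
from bench import *
from h import *
s=get_state();print(np.round(s["position"],4),s["time"])
c=camera("side");im=c["image"].copy()
for z,r in ((.156,.0305),(.112,.04),(.068,.04)):
    cv2.polylines(im,[proj(c,circ(.5925,.3155,z,r)).round().astype(int)],True,(0,0,255),1)
u,v=[int(q) for q in proj(c,[[.5925,.318,.1]])[0]]
cv2.imwrite("pics/s4.png",cv2.resize(np.hstack([c["image"][v-65:v+75,u-65:u+65],im[v-65:v+75,u-65:u+65]]),None,fx=3,fy=3,interpolation=cv2.INTER_CUBIC))
E
```

```text
[0.5951 0.3205 0.2443] 13.7667
```

View pics/s4.png

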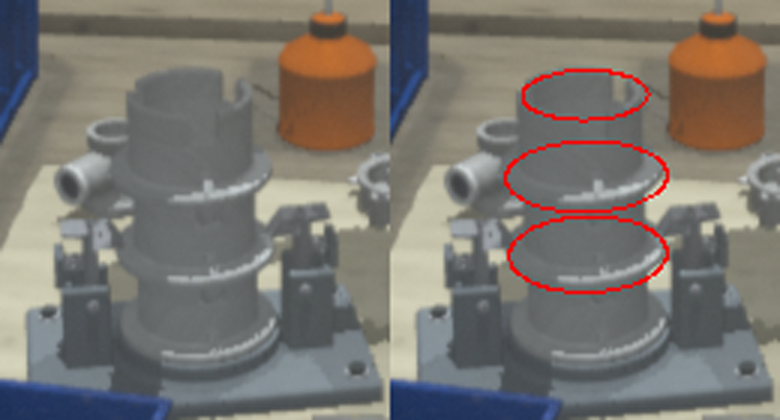

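The stack is down on its predicted circles but sits about 1–2 mm towards +x at the top. I'll measure that before handing in.

```bash
python3 - <<'E'
from bench import *
from h import *
from scipy.optimize import minimize
def prep(c):
    g=cv2.GaussianBlur(cv2.cvtColor(c["image"],cv2.COLOR_BGR2GRAY).astype(np.float32),(0,0),.8)
    return np.hypot(cv2.Scharr(g,cv2.CV_32F,1,0),cv2.Scharr(g,cv2.CV_32F,0,1))/32
a=np.radians(np.arange(0,360,3))
def val(c,G,x,y,z,r,front):
    m=a[np.sin(a)>-.2] if front else a
    u=proj(c,np.c_[x+r*np.cos(m),y+r*np.sin(m),np.full(len(m),z)]).astype(np.float32)
    return np.minimum(cv2.remap(G,u[:,0],u[:,1],cv2.INTER_LINEAR),20).mean()
for n in ("side","top"):
    c=camera(n);G=prep(c)
    for lab,rs in (("bolted flange",((.024+.005,.04),(.024,.04))),("low flange",((.073,.04),(.068,.04))),("low rim",((.112,.0305),)),("up flange",((.117,.04),(.112,.04))),("up rim",((.156,.0305),(.156,.0262)))):
        b=max((sum(val(c,G,.5925+i,.3155+j,z+k,r,n=="side" and r==.04) for z,r in rs),.5925+i,.3155+j,k) for i in np.arange(-.006,.0061,.0005) for j in np.arange(-.006,.0081,.001) for k in (0,))
        print(n,lab,np.round(b,4))
for d in ("elbow","cap","link","oil_can"): print(d,[(round(q["p"],2),(np.array(q["box"])*[640,480,640,480]).round()) for q in spot_in(c,d)[:1]])
E
```

```text
side bolted flange [20.7487  0.5925  0.3155  0.    ]
side low flange [26.0543  0.598   0.3095  0.    ]
side low rim [6.7568 0.5865 0.3135 0.    ]
side up flange [18.2543  0.597   0.3155  0.    ]
side up rim [11.0904  0.596   0.3125  0.    ]
top bolted flange [13.4567  0.5985  0.3235  0.    ]
top low flange [18.8678  0.593   0.3205  0.    ]
top low rim [11.912   0.5975  0.3235  0.    ]
top up flange [17.7083  0.596   0.3165  0.    ]
top up rim [24.6962  0.5865  0.3235  0.    ]
elbow [(0.72, array([317., 170., 346., 199.]))]
cap [(0.6, array([328., 256., 362., 290.]))]
link [(0.65, array([197., 311., 236., 342.]))]
oil_can [(0.67, array([383., 204., 448., 257.]))]
```

```bash
python3 - <<'E'
from look import *
look('w5',.594,.319,.156)
import cv2
c=camera("side");c0=pickle.load(open("side0.pkl","rb"))
print("expected stand-bowl vs stack silhouettes, columns (side)")
g=cv2.cvtColor(c["image"],cv2.COLOR_BGR2GRAY).astype(float)
for z,r,half in ((.14,.0305,1),(.095,.0305,1),(.045,.0305,1)):
    L=proj(c,[[.5925+r,.318,z],[.5925-r,.318,z]]);row=int(round(L[:,1].mean()))
    line=cv2.GaussianBlur(g[row-2:row+3].mean(0)[None],(0,0),.8)[0];d=np.abs(np.gradient(line))
    e=[]
    for u in L[:,0]:
        k=np.arange(int(u)-6,int(u)+7);w=d[k]**2;j=k[np.argmax(d[k])];kk=np.arange(j-2,j+3);e.append((kk*d[kk]).sum()/d[kk].sum())
    print(z,"exp",L[:,0].round(1),"meas",np.round(e,1),"dx mm",round((np.mean(e)-L[:,0].mean())*-61/abs(L[0,0]-L[1,0]),2))
E
```

```text
tcp [0.5931 0.3195 0.2338] yaw_y 80.36 t 14.1167 q [ 25.2  28.1  50.3   0.  101.8 -55.2]
fit [  7.6196   0.5935   0.3203 111.5   ]
expected stand-bowl vs stack silhouettes, columns (side)
0.14 exp [241.  282.3] meas [238.8 288.3] dx mm -2.78
0.095 exp [242.  282.4] meas [240.7 281.7] dx mm 1.46
0.045 exp [243.  282.4] meas [242.1 283. ] dx mm 0.21
```

View pics/w5.png

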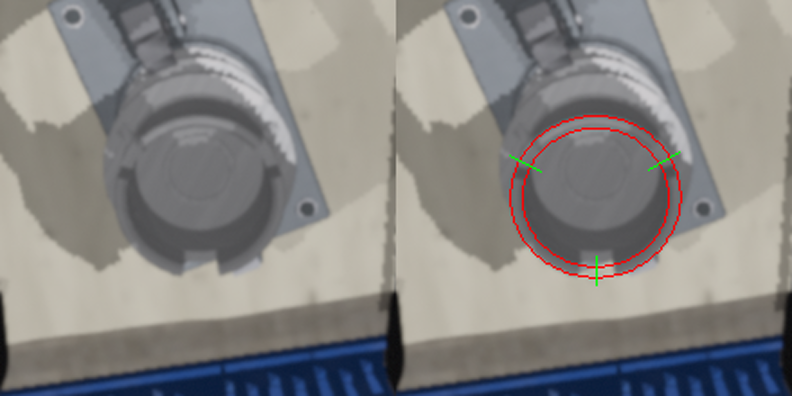

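```bash
python3 - <<'E'
from look import *
c=camera("side");g=cv2.cvtColor(c["image"],cv2.COLOR_BGR2GRAY).astype(float)
for z in (.150,.146,.142,.138,.134,.130,.104,.100,.096,.092,.088,.084,.06,.056,.052,.048,.044,.04):
    out=[]
    for s in (1,-1):
        u,v=proj(c,[[.5925+s*.0305,.318,z]])[0];row=int(round(v));line=cv2.GaussianBlur(g[row-1:row+2].mean(0)[None],(0,0),.7)[0];d=np.abs(np.gradient(line))
        k=np.arange(int(round(u))-4,int(round(u))+5);j=k[np.argmax(d[k])];kk=np.arange(j-2,j+3);e=(kk*d[kk]).sum()/d[kk].sum();out+=[round((u-e)*1.5,1),round(d[j],0)]
    print(z,"left dx mm, grad",out[:2],"right",out[2:])
E
```

```text
0.15 left dx mm, grad [np.float64(3.4), np.float64(16.0)] right [np.float64(1.5), np.float64(6.0)]
0.146 left dx mm, grad [np.float64(3.5), np.float64(17.0)] right [np.float64(2.5), np.float64(8.0)]
0.142 left dx mm, grad [np.float64(3.2), np.float64(12.0)] right [np.float64(2.5), np.float64(8.0)]
0.138 left dx mm, grad [np.float64(3.3), np.float64(2.0)] right [np.float64(2.1), np.float64(6.0)]
0.134 left dx mm, grad [np.float64(3.4), np.float64(9.0)] right [np.float64(2.0), np.float64(7.0)]
0.13 left dx mm, grad [np.float64(4.0), np.float64(6.0)] right [np.float64(1.8), np.float64(7.0)]
0.104 left dx mm, grad [np.float64(6.6), np.float64(1.0)] right [np.float64(-0.0), np.float64(27.0)]
0.1 left dx mm, grad [np.float64(2.4), np.float64(5.0)] right [np.float64(1.1), np.float64(35.0)]
0.096 left dx mm, grad [np.float64(1.8), np.float64(18.0)] right [np.float64(1.1), np.float64(35.0)]
0.092 left dx mm, grad [np.float64(2.1), np.float64(5.0)] right [np.float64(1.0), np.float64(34.0)]
0.088 left dx mm, grad [np.float64(1.7), np.float64(19.0)] right [np.float64(-5.6), np.float64(17.0)]
0.084 left dx mm, grad [np.float64(4.1), np.float64(17.0)] right [np.float64(-0.0), np.float64(5.0)]
0.06 left dx mm, grad [np.float64(2.3), np.float64(1.0)] right [np.float64(-1.4), np.float64(24.0)]
0.056 left dx mm, grad [np.float64(5.2), np.float64(5.0)] right [np.float64(-0.0), np.float64(36.0)]
0.052 left dx mm, grad [np.float64(1.3), np.float64(10.0)] right [np.float64(0.2), np.float64(37.0)]
0.048 left dx mm, grad [np.float64(0.8), np.float64(11.0)] right [np.float64(-0.7), np.float64(18.0)]
0.044 left dx mm, grad [np.float64(1.4), np.float64(9.0)] right [np.float64(-2.4), np.float64(8.0)]
0.04 left dx mm, grad [np.float64(2.1), np.float64(4.0)] right [np.float64(-5.9), np.float64(6.0)]
```

Each bowl is upright. Relative to the bolted bowl, the lower one is about 1 mm towards +x and the upper about 2 mm, both inside the 4 mm limit. Handing in.

```bash
python3 -c "
from bench import *
print(finish_job())"
```

```text
the job is handed in; nothing more can be done
None
```

I nested both loose bowls in the bolted bowl, pushed them home, let go and handed the job in at about 14 s; hand-in gave no verdict. The catches look shut over the lower flange in the side view, though I couldn't read their joint angles, and the bystanders' boxes in the top view moved only by detector noise.

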